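# Unload the curing pot

### The job

The curing pot has finished its run: press its square stop key gently just until it clicks, not on down to its stop, and let it up again. Then lift the lid off by its knob and set it down gently, knob up and wholly on the round cork mat, and after that take the printed bracket out of the pot and stand it gently on its base on the floor of the parts tray, clear of the clamp that is already there. Press neither of the round keys, leave the clutter where it is, and finish with everything let go.

Things in the scene. Friction and masses are not known exactly. Their poses are not given: they have to be found in the camera images.
- pot: curing pot, fixed: upright open aluminium drum, sizes in mm: outer radius 66, inner 60, rim 95 and inner floor 20 above the bench, foot radius 72. Origin on its axis at bench level, z up. In front (-x) a grey console 85 (x) by 130 (y), 50 high, centred at x = -115, with three white keys in a row at x = -120: the square stop key at y = 0, a round key at y = +48 and at y = -48
- stop_key_top (a point): centre of the top face of the square stop key (30 x 30, standing 11 proud of the console, so 61 above the bench); it moves down with the key, z up
- stop_key (a joint): travel of the stop key (m), 0 at rest, grows as pressed straight down. Sprung dome: moves from about 3 N, force rises to about 5 N at 1.5 mm of travel, drops (the click) to about 2 N at 4.4 mm, then rises again: 4.5 N at 6 mm, 7 N at 7 mm; its stop is at 8 mm. It springs back when let go.
- left_key (a joint): travel of the round key at y = +48 of the pot (radius 10, 9 proud of the console) in m, 0 at rest, grows as pressed; leave it alone
- right_key (a joint): travel of the round key at y = -48 of the pot (radius 10, 9 proud of the console) in m, 0 at rest, grows as pressed; leave it alone
- lid: loose round aluminium lid, 0.22 kg. Origin at the centre of its underside, z up. In mm from below: plug radius 55 (z 0 to 8), flange radius 68 (z 8 to 14), neck radius 8 (z 14 to 26), black knob radius 16 (z 26 to 52), the grip. At the start its flange lies on the pot's rim, origin 87 above the bench, plug in the drum with 5 play all round
- bracket: black printed bracket, 0.09 kg, standing loose in the pot under the lid. Origin at the centre of its underside, z up. Base 56 (x) by 44 (y) by 8 mm high; upright blade 40 (x) by 12 (y), z 7 to 65, centred: the grip (pinch along y); low rib 8 (x) by 36 (y) at x = +18, up to z 21
- mat: round cork mat, fixed, radius 90, 6 thick; origin at the centre of its underside at bench level, so its top is 6 above the origin
- tray: grey open parts tray, fixed, 220 (x) by 130 (y) by 30 high outside, walls and floor 5 thick; origin at the centre of its underside at bench level
- clamp: black printed U-shaped clamp, 34 (x) by 50 (y) by 41 high, 0.15 kg, standing loose in the tray somewhere along its length; origin at the centre of its underside; bystander
- bottle: small upright clear bottle, radius 16, 122 high, loose; origin at the centre of its underside; bystander
- screwdriver: screwdriver lying flat, 150 long along its x, under 30 thick, loose; origin under the middle of it; bystander
- tub: open steel tub of brass tip cleaner, radius 36, 35 high, loose; origin at the centre of its underside; bystander
- reel: upright wire reel, radius 36, 52 high, loose; origin at the centre of its underside; bystander
- pliers: blue-handled pliers lying flat, 165 long, 60 wide, 18 high, jaws to +x, loose; origin at the pivot, at bench level; bystander
- magnifier: magnifier stand: round base of radius 45, thin post with a cross arm from y -90 to y +112, 160 high, loose; origin under the base; bystander

How it is judged:
By the outcome, as a careful person would: the job done as asked, in the order asked, and still so for the second after the job is handed in, with the robot touching nothing.
It also fails if it takes over 72 s, if anything falls off the work surface, if the arm or the gripper's body presses on something with over 40 N, if the wrist force passes 120 N, or if a joint passes its speed limit or range.

### The arm

A 6-joint arm with a two-finger parallel gripper is mounted at the origin on the work surface. World frame = base frame: x ahead of the robot, y to its left, z up, the work surface at z = 0. Lengths are in mm, angles in degrees, forces in N, time in s.
With the tool pointing down it reaches from about 300 to 850 mm from the base axis. Payload 4.2 kg.
Tool frame: the origin (TCP) lies on the centre line of the jaws, within the pads' length; the fingertips stand 14 mm ahead of it and the grasp point (between the pads) lies 5 mm behind it; z points along the fingers, y is the line along which they close (so a half turn about z gives the same grasp; the last joint's range is limited). The gripper opens to 91 mm and grips with 3 to 60 N. Pads are 32 mm wide; open, the fingers measure 118 mm over their backs; the gripper's body (76 mm by 178 mm) begins 60 mm behind the grasp point.
Start: joints at [70.875, 18.312, 89.639, -0, 72.044, -1.146], TCP at [177.49, 546.936, 227.976] pointing down, gripper open.
Joint ranges: [-177.97, 177.97], [-48.28, 115.42], [12.27, 149.76], [-77.06, 257.06], [2.81, 150.46], [-146.56, 146.56]. Speed limits (degrees/s): [147.25, 147.25, 180, 180, 180, 180].

### API

Orientations are given as [roll, pitch, yaw] about the fixed x, y, z axes, in that order (R = Rz(yaw) Ry(pitch) Rx(roll)).
In Python, from cell import bot gives the robot as it stands. Calls block until the motion is done:
- bot.goto(position, orientation): joint-space move of the TCP to a pose.
- bot.move_l(position, vel=150, frame=None, guard=None): straight line of the TCP; frame=None keeps the orientation; vel is the mean speed in mm/s. With guard (N) it stops when the force on the tool has changed by that much, and returns True; else False.
- bot.movej(angles): joint-space move.
- bot.grip(opening, strength=None): finger opening in mm; strength is the grip in N (None keeps the last); returns when the fingers have stopped.
- bot.dwell(seconds).
- bot.inverse_kinematics(position, orientation): joint angles nearest the present ones, or None.
- bot.get_state(): the state.
- bot.get_image(name): name is "scene" or "top" or "wrist"; returns (picture, depth): 480x640x3 uint8, blue, green, red; 480x640 float32, mm along the optical axis (not along the pixel's ray), 0 where there is no reading.
- bot.camera_model(name): a dict with "K" (3x3 intrinsics, pixels), "extrinsics" (4x4, takes a point from camera to world coordinates). Camera axes: x right, y down, z forward; pixel columns grow to the right and rows downward; lengths in mm; the calibration is good to about 2 mm. A picture is of the moment at which its call begins: read the wrist's pose just before it. camera_model takes no time and is no camera call; for the wrist camera it gives the pose at the moment of the call.
A pose or a line that the arm cannot do raises bot.PlanningError and nothing moves.
- bot.job_done(): hands the job in; it is judged then, once.
Trained networks look in the newest picture that a camera, given by its name, has taken for a name from the list of things; names that differ only in an ending like _2 or _b are one class to them, and where a whole thing is asked for, a point or a joint stands for the part that bears it (a point fixed in the world has none). Each returns a list of dicts, best first, with "confidence" (0 to 1); they miss things now and then, are a little off and sometimes report something else, mostly with a low value. They report only what shows in the picture. A call takes as long as a camera call.
- bot.spot_in(label, camera): "at" ([column, row] in pixels, amid what is visible of it).
- bot.place_of(label, camera): "at" ([column, row] in pixels: a listed point, or the origin of a listed thing).
The state is a dict: "t": time; "q": joint angles; "qd": joint speeds; "joint_efforts": joint torques, N m; "tool_pos": TCP position; "tool_rot": TCP orientation; "contact_force": force on the tool from outside, world axes, zero at the start; "moment": the same for the moment, N m; "finger_gap": finger opening in mm; "gripper_force": force on a finger pad.
Only numpy, scipy, OpenCV 4.12 (cv2) and the standard library are available. Lean on these libraries where they do the work, as an engineer would, in place of code of your own. Each camera call takes 0.05 s, during which the arm holds its last target. There are 200 camera calls.

## Working session

There is one attempt and no reset: what is moved stays moved. The work goes in short steps, each a Python script; the robot and the scene stay as the last script left them, time stands still between calls to the robot, and variables do not carry over. Pictures are saved under pics/ and viewed, at most 10 in all, crops included, and the job is handed in when it is done.

```bash
ls; mkdir -p pics; python3 - <<'E'
from cell import bot
import cv2,numpy as np
ims=[]
for c in("scene","top"):
    im,d=bot.get_image(c); ims.append(im); np.save(f"pics/{c}_d.npy",d); cv2.imwrite(f"pics/{c}0.png",im)
    m=bot.camera_model(c); print(c,m["K"],m["extrinsics"])
    K=np.array(m["K"]);E=np.array(m["extrinsics"])
    for l in("pot","stop_key_top","lid","mat","tray","clamp","magnifier","bottle","reel","pliers","tub","screwdriver"):
        r=bot.place_of(l,c)
        for x in r[:2]:
            u,v=x["at"]; z=d[int(v),int(u)] if 0<=v<480 and 0<=u<640 else 0
            p=E@np.r_[np.linalg.inv(K)@[u*z,v*z,z],1]
            print(l,np.round(x["at"]),round(x["confidence"],2),p[:3].round())
print(bot.get_state()["t"])
E
```

```text
cell.py
pics
scene [[529.17734277   0.         318.05418447]
 [  0.         529.17734277 237.06020393]
 [  0.           0.           1.        ]] [[ 3.02237990e-02  8.68570781e-01 -4.94642619e-01  1.14044911e+03]
 [ 9.99542471e-01 -2.68432776e-02  1.39387183e-02 -1.26380311e+02]
 [-1.17106572e-03 -4.94837586e-01 -8.68984690e-01  1.01858261e+03]
 [ 0.00000000e+00  0.00000000e+00  0.00000000e+00  1.00000000e+00]]
pot [482. 206.] 0.71 [547. 233.  89.]
stop_key_top [483. 152.] 0.54 [384. 274.  61.]
lid [497. 186.] 0.97 [504. 270. 100.]
mat [248. 230.] 0.89 [ 539. -264.    4.]
tray [361. 253.] 0.6 [617. -20.  27.]
clamp [373. 335.] 0.73 [795.  -9.  16.]
clamp [364. 260.] 0.71 [1140. -126. 1019.]
magnifier [376. 334.] 0.83 [792.  -3.  15.]
bottle [308. 267.] 0.81 [ 650. -133.   31.]
bottle [484. 150.] 0.6 [378. 275.  63.]
reel [430. 259.] 0.69 [623. 131.   2.]
reel [261. 320.] 0.62 [ 769. -228.   46.]
pliers [489. 308.] 0.82 [745. 231.  15.]
tub [152. 251.] 0.92 [ 596. -466.   22.]
screwdriver [435. 257.] 0.8 [628. 137.  18.]
top [[526.93079861   0.         326.47595098]
 [  0.         526
[... 314 characters left out ...]
+00  1.00000000e+00]]
stop_key_top [152. 326.] 0.5 [373. 282.  63.]
stop_key_top [349. 223.] 0.22 [ 619. -146.   32.]
lid [158. 271.] 0.87 [486. 258. 134.]
mat [397. 260.] 0.82 [ 538. -263.    5.]
tray [295. 235.] 0.83 [591. -21.  10.]
tray [294. 220.] 0.42 [625. -18.  24.]
clamp [294. 221.] 0.93 [621. -18.  26.]
clamp [399. 261.] 0.53 [ 537. -266.    7.]
magnifier [290. 153.] 0.88 [787.  -3.  27.]
bottle [347. 218.] 0.5 [ 620. -139.   77.]
reel [381. 173.] 0.83 [ 737. -218.   50.]
reel [153. 327.] 0.57 [369. 282.  61.]
pliers [189. 173.] 0.87 [736. 238.  14.]
pliers [385. 173.] 0.41 [ 736. -226.   51.]
tub [486. 247.] 0.72 [ 571. -469.   21.]
screwdriver [234. 221.] 0.8 [622. 126.   1.]
1.3
```

View pics/scene0.png

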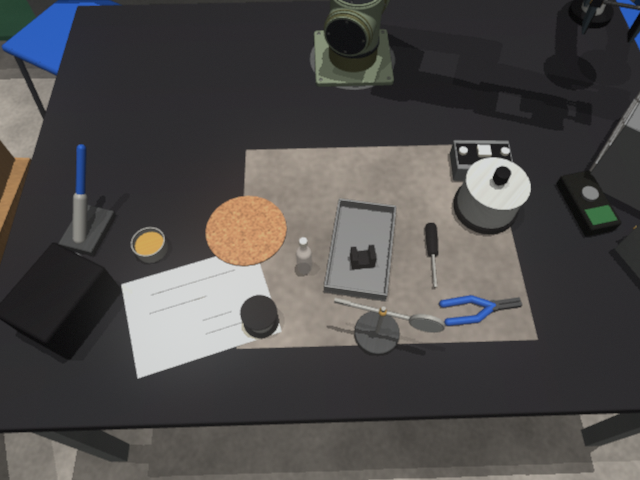

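View pics/top0.png

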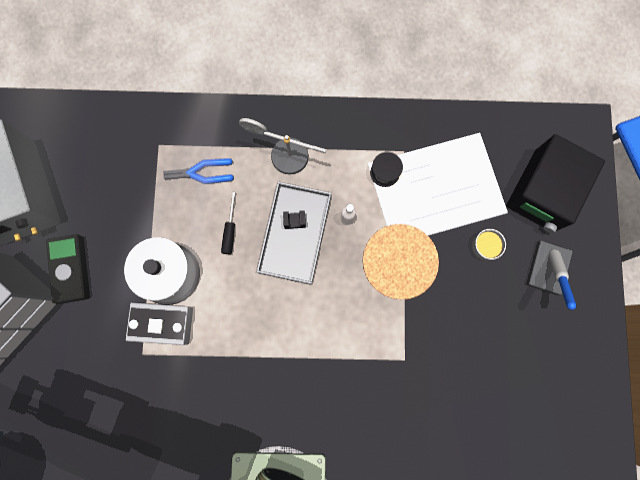

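The scene view shows the pot at the upper right with the lid knob at (502,175) and keys at (463,151), (484,151) and (505,151). The mat is at (246,230), the tray at (361,250) with the clamp at (362,257), and the bottle at (304,255). In the top view, the lid is at (156,269), the square key at (154,326), the mat at (400,261), the tray at (295,233) with the clamp at (294,219), and the bottle at (348,214). Next I'll measure these in both cameras.

```bash
cat > h.py <<'E'
import cv2,numpy as np
def cloud(m,d):
    K=np.array(m["K"]);E=np.array(m["extrinsics"])
    v,u=np.mgrid[:480,:640]
    p=np.stack([(u-K[0,2])/K[0,0]*d,(v-K[1,2])/K[1,1]*d,d],-1)@E[:3,:3].T+E[:3,3]
    p[d<=0]=np.nan
    return p
def on_plane(m,uv,z):
    K=np.array(m["K"]);E=np.array(m["extrinsics"])
    uv=np.atleast_2d(uv).astype(float)
    r=np.c_[(uv[:,0]-K[0,2])/K[0,0],(uv[:,1]-K[1,2])/K[1,1],np.ones(len(uv))]@E[:3,:3].T
    return E[:3,3]+r*((z-E[2,3])/r[:,2])[:,None]
def blob(mask,near):
    n,l,s,c=cv2.connectedComponentsWithStats(mask.astype(np.uint8))
    ok=[i for i in range(1,n) if s[i,4]>15]
    i=min(ok,key=lambda i:np.hypot(*(c[i]-near)))
    return l==i,c[i],s[i]
def outline(mask):
    return max(cv2.findContours(mask.astype(np.uint8),cv2.RETR_EXTERNAL,cv2.CHAIN_APPROX_NONE)[0],key=len)[:,0]
E
python3 - <<'E'
from cell import bot
from h import *
cam={"scene":dict(mat=(246,230),keys=[(463,151),(484,151),(505,151)]),"top":dict(mat=(400,261),keys=[(133,324),(154,326),(177,327)])}
for c,q in cam.items():
    im=cv2.imread(f"pics/{c}0.png");d=np.load(f"pics/{c}_d.npy");m=bot.camera_model(c);P=cloud(m,d)
    hsv=cv2.cvtColor(im,cv2.COLOR_BGR2HSV).astype(int)
    k,_,_=blob((hsv[...,1]>80)&(hsv[...,0]<25)&(hsv[...,2]>80),q["mat"])
    print(c,"mat",[np.round(x,1) for x in cv2.minEnclosingCircle(on_plane(m,outline(k),6)[:,:2].astype(np.float32))])
    near=lambda x,y,r:np.hypot(P[...,0]-x,P[...,1]-y)<r
    with np.errstate(invalid="ignore"):
        k=near(488,262,90)&(abs(P[...,2]-101)<6)
        print(" lid",[np.round(x,1) for x in cv2.minEnclosingCircle(P[k][:,:2].astype(np.float32))],np.median(P[k][:,2]))
        k=near(488,262,60)&(P[...,2]>132)
        print(" knob",P[k].mean(0).round(1),k.sum(),np.median(P[k][:,2]))
        kk=(im.min(2)>150)&near(372,280,80)&(P[...,2]>52)&(P[...,2]<75)
        for a in q["keys"]:
            try:
                _,cc,s=blob(kk,a);print(" key",cc.round(1),s,on_plane(m,cc,61).round(1))
            except Exception as e: print(e)
        k=near(592,-21,150)&(abs(P[...,2]-30)<4)
        r=cv2.minAreaRect(P[k][:,:2].astype(np.float32));print(" tray rim",r)
        k=near(615,-18,50)&(P[...,2]>34)&(P[...,2]<50)
        r=cv2.minAreaRect(P[k][:,:2].astype(np.float32));print(" clamp",r,k.sum())
        k=near(622,-140,40)&(P[...,2]>15)&(P[...,2]<130)
        print(" bottle",np.nanmedian(P[k],0).round())
E
```

```text
scene mat [array([ 537.9, -270. ]), np.float64(90.9)]
 lid [array([497.7, 272.4]), np.float64(69.9)] 100.46107246539003
 knob [499.5 272.6 138. ] 170 138.28197011285323
 key [463.3 149.6] [460 147   8   6  41] [[374.4 229.5  61. ]]
 key [484.1 149.5] [477 145  15  10 125] [[375.7 277.3  61. ]]
 key [505.  150.2] [501 147   9   7  44] [[379.1 324.9  61. ]]
 tray rim ((592.75146484375, -49.32208251953125), (193.79840087890625, 221.9544677734375), 79.18650817871094)
 clamp ((627.3750610351562, -17.368640899658203), (36.03341293334961, 50.12887954711914), 3.410222053527832) 211
 bottle [ 646. -141.   75.]
top mat [array([ 536.3, -269.7]), np.float64(90.3)]
 lid [array([496.3, 273.7]), np.float64(69.0)] 101.65103553104268
 knob [495.6 272.2 139.3] 191 139.32827909857883
 key [133.  323.8] [129 319   9  10  70] [[375.9 325.7  61. ]]
 key [154.7 325.4] [148 318  15  16 187] [[373.7 278.2  61. ]]
 key [176.8 327. ] [173 323   9  10  67] [[371.2 229.7  61. ]]
 tray rim ((596.7129516601562, -18.428878784179688), (218.4351043701172, 250.9889678955078), 50.06455612182617)
 clamp ((625.7059936523438, -17.305644989013672), (34.75528335571289, 49.979400634765625), 4.954030513763428) 154
 bottle [ 629. -140.   81.]
```

```bash
python3 - <<'E'
from cell import bot
from h import *
print(bot.get_state()["tool_rot"])
x,y=374.7,277.8; R=[180,0,-2.8]
bot.goto([x,y,110],R); bot.grip(0,10)
F=lambda:bot.get_state()["contact_force"][2]
bot.dwell(.2); f0=F(); print("bias",f0,bot.get_state()["finger_gap"],bot.get_state()["t"])
bot.move_l([x,y,80],vel=60); f0=F()
hit=bot.move_l([x,y,68],vel=8,guard=2)
s=bot.get_state();z0=s["tool_pos"][2];print(hit,z0,F()-f0,s["t"])
z=z0;pk=0;tr=[]
if hit:
    for i in range(16):
        z-=.4; bot.move_l([x,y,z],vel=8); bot.dwell(.05); f=F()-f0; pk=max(pk,f); tr.append((round(bot.get_state()["tool_pos"][2],2),round(f,2)))
        if pk>4 and f<2.7 or f>6.5: break
print(tr)
bot.move_l([x,y,110],vel=60); print(F()-f0,bot.get_state()["t"])
E
```

```text
[1.79992643e+02 3.05237558e-04 1.62020019e+02]
bias -0.3863904345545856 0.4095090573339059 4.8083
True 74.98011769846208 1.7169478557587423 6.2333
[(np.float64(74.73), np.float64(3.76)), (np.float64(74.27), np.float64(3.38)), (np.float64(73.82), np.float64(4.99)), (np.float64(73.42), np.float64(5.05)), (np.float64(72.97), np.float64(4.06)), (np.float64(72.56), np.float64(3.72)), (np.float64(72.14), np.float64(2.17))]
-0.2237106305576822 9.1167
```

```bash
python3 - <<'E'
from cell import bot
from h import *
for c,p in(("scene",(361,250)),("top",(295,233))):
    d=np.load(f"pics/{c}_d.npy");m=bot.camera_model(c);P=cloud(m,d)
    with np.errstate(invalid="ignore"):
        k=(np.hypot(P[...,0]-592,P[...,1]+21)<150)&(abs(P[...,2]-29)<6)
    n,l,s,ce=cv2.connectedComponentsWithStats(k.astype(np.uint8),connectivity=8)
    i=1+np.argmax(s[1:,4]);print(c,s[i],cv2.minAreaRect(P[l==i][:,:2].astype(np.float32)))
E
```

```text
scene [324 199  73  98 798] ((598.7384643554688, -18.0147705078125), (130.2736358642578, 221.8762969970703), 79.27311706542969)
top [257 181  74 103 672] ((596.870361328125, -17.76982879638672), (130.7017059326172, 220.839111328125), 79.2686996459961)
```

The force had only begun to fall at about 2.9 mm of travel, short of the 4.4 mm click, because noise ended my loop early. I'll press again to the bottom of the dip.

```bash
python3 - <<'E'
from cell import bot
from h import *
x,y=374.7,277.8
def F():
    a=[]
    for _ in range(4): bot.dwell(.02); a.append(bot.get_state()["contact_force"][2])
    return np.mean(a)
bot.move_l([x,y,80],vel=60); f0=F(); tr=[]
for z in (73.5,72,71.2,70.8,70.4):
    bot.move_l([x,y,z],vel=10); f=F()-f0; tr.append((round(bot.get_state()["tool_pos"][2],2),round(f,2)))
    if f>5.8: break
bot.move_l([x,y,110],vel=60); print(tr,F()-f0)
# lid
bot.move_l([x,y,200],vel=200); bot.grip(60)
bot.goto([496.5,272.8,190],[180,0,-2.8])
im,d=bot.get_image("scene")
print(bot.get_state()["t"])
E
```

```text
[(np.float64(73.71), np.float64(4.55)), (np.float64(71.93), np.float64(2.81)), (np.float64(71.15), np.float64(2.16)), (np.float64(70.82), np.float64(1.95)), (np.float64(70.43), np.float64(2.39))] -0.029320235702498115
15.1
```

```bash
python3 - <<'E'
from cell import bot
from h import *
R=[180,0,-2.8]
F=lambda:np.mean([(bot.dwell(.02),bot.get_state()["contact_force"][2])[1] for _ in range(4)])
f0=F()
bot.move_l([496.5,272.8,122],vel=120); bot.grip(20,25)
s=bot.get_state();print("gap",s["finger_gap"],s["gripper_force"],s["tool_pos"])
bot.move_l([496.5,272.8,135],vel=60); bot.move_l([496.5,272.8,230],vel=150)
print("lift dF",F()-f0,bot.get_state()["finger_gap"])
bot.move_l([537,-270,200],vel=300,frame=R)
print(bot.get_state()["t"])
bot.move_l([537,-270,60],vel=150,frame=R); bot.dwell(.2)
hit=bot.move_l([537,-270,38.5],vel=12,guard=2.0)
s=bot.get_state();print(hit,s["tool_pos"],s["contact_force"],s["t"])
E
```

```text
gap 31.531317106069206 25.000367760658264 [496.64077594 272.86892777 122.32798583]
lift dF -1.9275712549108999 31.23000038466068
19.6167
True [ 536.96624271 -270.00902637   41.35409618] [-0.75567256  0.21087357  5.50571136] 22.2833
```

```bash
python3 - <<'E'
from cell import bot
from h import *
bot.grip(50); bot.move_l([537,-270,120],vel=150); bot.move_l([537,-270,220],vel=250)
bot.goto([480,240,330],[180,0,-2.8]); bot.dwell(.2)
m=bot.camera_model("wrist"); im,d=bot.get_image("wrist")
cv2.imwrite("pics/w1.png",im);np.save("pics/w1.npy",d)
import pickle;pickle.dump(m,open("pics/w1.pkl","wb"))
print(m["extrinsics"].round(2) if hasattr(m["extrinsics"],"round") else m["extrinsics"])
print(bot.place_of("bracket","wrist")[:2])
t,td=bot.get_image("top");cv2.imwrite("pics/top1.png",t);np.save("pics/top1.npy",td)
P=cloud(m,d)
with np.errstate(invalid="ignore"):
    k=(np.hypot(P[...,0]-495,P[...,1]-272)<50)&(P[...,2]>70)&(P[...,2]<105)
    print("blade",k.sum(),np.median(P[k][:,2]),cv2.minAreaRect(P[k][:,:2].astype(np.float32)))
    k=(np.hypot(P[...,0]-495,P[...,1]-272)<50)&(P[...,2]>36)&(P[...,2]<46); print("rib",k.sum(),P[k].mean(0))
    k=(np.hypot(P[...,0]-495,P[...,1]-272)<54)&(P[...,2]>23)&(P[...,2]<33); print("base",k.sum(),cv2.minAreaRect(P[k][:,:2].astype(np.float32)))
    k=(np.hypot(P[...,0]-495,P[...,1]-272)<85)&(abs(P[...,2]-95)<4);print("rim",cv2.minEnclosingCircle(P[k][:,:2].astype(np.float32)))
print(bot.get_state()["t"])
E
```

```text
[[-5.0000e-02 -9.7000e-01 -2.4000e-01  5.4577e+02]
 [-1.0000e+00  5.0000e-02  1.0000e-02  2.3576e+02]
 [-0.0000e+00  2.4000e-01 -9.7000e-01  4.8665e+02]
 [ 0.0000e+00  0.0000e+00  0.0000e+00  1.0000e+00]]
[{'at': [297.8, 187.6], 'confidence': 0.98}]
blade 506 85.0370150768023 ((497.625244140625, 263.8195495605469), (12.10409927368164, 39.892616271972656), 3.0312886238098145)
rib 178 [501.08241779 248.31381563  41.01740835]
base 1046 ((491.54931640625, 278.2716064453125), (54.55939865112305, 85.43697357177734), 2.89394211769104)
rim ((494.0933837890625, 270.8790588378906), 65.97916412353516)
26.2583
```

View pics/w1.png

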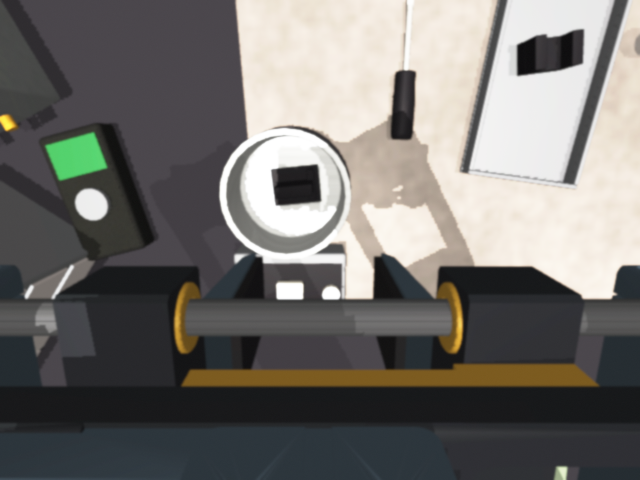

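View pics/top1.png

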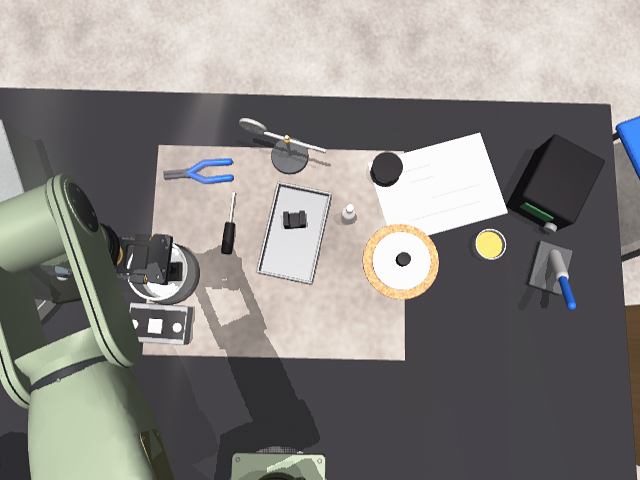

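The wrist view shows the bracket blade standing at (297,183) in the drum. The top view shows the lid knob up at (402,259), wholly inside the mat. Next I'll take the bracket.

```bash
python3 - <<'E'
from cell import bot
from h import *
R=[180,0,93]; x,y=497.6,263.8
bot.goto([x,y,200],R); bot.grip(44)
print(np.round(bot.get_state()["q"]))
print("guard",bot.move_l([x,y,105],vel=150), bot.move_l([x,y,68],vel=50,guard=5))
bot.grip(8,15); s=bot.get_state(); print("gap",s["finger_gap"],s["gripper_force"],s["tool_pos"],s["contact_force"])
bot.move_l([x,y,80],vel=40); bot.move_l([x,y,230],vel=150)
s=bot.get_state(); print("gap",s["finger_gap"],s["gripper_force"],s["contact_force"])
p=[543.8,-7.7]; R2=[180,0,79.3]
bot.move_l([*p,180],vel=250,frame=R2)
bot.move_l([*p,75],vel=120); bot.dwell(.25)
hit=bot.move_l([*p,50.5],vel=12,guard=1.5)
s=bot.get_state();print(hit,s["tool_pos"],s["contact_force"],s["finger_gap"],s["t"])
E
```

```text
[27. 18. 94.  0. 68. 24.]
guard False False
gap 12.010605856037039 15.00004157423973 [497.71881557 263.84684092  68.12721429] [ 0.39421237 -0.19825774  0.67760505]
gap 11.759333145879141 14.999939203262329 [ 0.72433621 -0.11462207 -0.83014258]
True [543.80027372  -7.69797184  53.09008189] [0.47039058 0.6883153  3.93960813] 12.033285079065083 36.0667
```

Contact came at 53.1 mm as expected. I'll release, back away and check.

```bash
python3 - <<'E'
from cell import bot
from h import *
bot.dwell(.2); bot.grip(32); bot.move_l([543.8,-7.7,150],vel=100); bot.move_l([543.8,-7.7,260],vel=250)
bot.goto([350,150,330],[180,0,80]); bot.dwell(.5)
t,d=bot.get_image("top");s,sd=bot.get_image("scene")
cv2.imwrite("pics/end.png",np.hstack([cv2.resize(t[150:330,110:460],(400,206)),cv2.resize(s[120:320,190:540],(400,229))[:206]]))
P=cloud(bot.camera_model("top"),d)
with np.errstate(invalid="ignore"):
    k=(np.hypot(P[...,0]-544,P[...,1]+8)<50)&(P[...,2]>60)&(P[...,2]<85);print("blade",k.sum(),np.median(P[k][:,2]),cv2.minAreaRect(P[k][:,:2].astype(np.float32)))
    k=(np.hypot(P[...,0]-537,P[...,1]+270)<75)&(abs(P[...,2]-20)<6);print("lid",np.median(P[k][:,2]),cv2.minEnclosingCircle(P[k][:,:2].astype(np.float32)))
    k=(np.hypot(P[...,0]-625,P[...,1]+18)<40)&(P[...,2]>34)&(P[...,2]<50);print("clamp",cv2.minAreaRect(P[k][:,:2].astype(np.float32)))
z=bot.get_state();print(z["contact_force"],z["finger_gap"],z["t"])
E
```

```text
blade 105 70.05218657876526 ((542.675048828125, -6.3810882568359375), (39.34870529174805, 11.663166046142578), 79.00918579101562)
lid 20.067869667946525 ((536.8018798828125, -269.1031799316406), 68.40538787841797)
clamp ((626.048828125, -17.406400680541992), (35.77614212036133, 50.125972747802734), 4.366733551025391)
[-0.30388811  0.21880237  0.18891078] 31.903212365676858 40.1083
```

View pics/end.png

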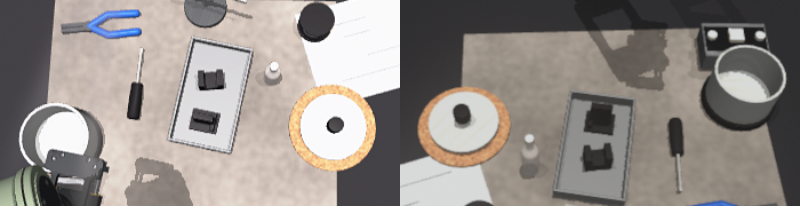

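The final view shows the bracket upright in the tray at (205,121), clear of the clamp at (211,78). The lid is centred on the mat at (334,124), and the clutter has not moved.

```bash
python3 -c "
from cell import bot
print(bot.job_done())"
```

```text
the job is handed in; nothing more can be done
None
```

I handed the job in at about 40 s: the stop key clicked on a second press (the first stopped short at about 2.9 mm, the second went to about 4.6 mm), the lid is knob up on the mat, the bracket stands in the tray clear of the clamp, and everything is let go.

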